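# Hook and snap a tube insert into a shaker nest

## Robot

A 6-joint arm with a two-finger parallel gripper is mounted at the origin on a cart in front of the work surface, level with it; the furniture and walls round the work are solid. World frame = base frame: x ahead of the robot, y to its left, z up, the work surface at z = 0. Lengths are in m, angles in rad, forces in N, time in s.
With the tool pointing down it reaches from about 0.3 to 0.825 m from the base axis. Payload 5.4 kg.
Tool frame: the origin (TCP) lies at the very end of the fingers, on their centre line; the grasp point (between the pads) lies 19 mm behind it; z points along the fingers, x is the direction in which the jaws open and shut, and the axes are right-handed (so a half turn about z gives the same grasp; the last joint's range is limited). The gripper opens to 92 mm and grips with 3 to 60 N. Pads are 20 mm wide; open, the fingers measure 128 mm over their backs; the gripper's body (75 mm by 189 mm) begins 69 mm behind the grasp point.
Start: joints at [-1.442, 0.158, 1.597, -0, 1.386, -0.21], TCP at [0.191, -0.542, 0.215] pointing down, gripper open.
Joint ranges: [-2.91, 2.91], [-0.94, 2.29], [0.18, 2.7], [-1.29, 4.43], [0.17, 2.64], [-3, 3]. Speed limits (rad/s): [2.57, 2.57, 3.14, 3.14, 3.14, 3.14].

## Interface

Orientations are given as a rotation vector (axis times angle).
In Python, from workcell import bot gives the robot as it stands. Calls block until the motion is done:
- bot.goto(position, orientation): joint-space move of the TCP to a pose.
- bot.line_to(position, rot=None, max_speed=0.15): straight line of the TCP; rot=None keeps the orientation; max_speed is the mean speed in m/s.
- bot.set_joints(angles): joint-space move.
- bot.set_gripper(opening, newtons=None): opening from 0.0 (shut) to 1.0 (fully open); newtons is the grip in N (None keeps the last); returns when the fingers have stopped.
- bot.hold(seconds).
- bot.inverse_kinematics(position, orientation): joint angles nearest the present ones, or None.
- bot.read_camera(name): name is "scene" or "top"; returns a dict with "pixels" (384x512x3 uint8, blue, green, red), "fx", "fy", "cx", "cy" (pixels), "R" (3x3) and "t" (3): a world point X has camera coordinates R X + t. Camera axes: x right, y down, z forward; pixel columns grow to the right and rows downward; lengths in m; the calibration is good to about 2 mm. A picture is of the moment at which its call begins. There is no depth.
A pose or a line that the arm cannot do raises bot.MotionError and nothing moves.
- bot.job_done(): hands the job in, once; it reports no verdict.
Readings, each from a call of its own:
- bot.current_clock(): time.
- bot.current_joints(): joint angles.
- bot.current_joint_vel(): joint speeds.
- bot.current_effort(): joint torques, N m.
- bot.current_ee_pos(): TCP position.
- bot.current_tool_rot(): TCP orientation.
- bot.current_contact_force(): force on the tool from outside, world axes, zero at the start.
- bot.current_ft_torque(): the same for the moment, N m.
- bot.current_opening(): opening from 0.0 (shut) to 1.0 (fully open).
Only numpy, scipy, OpenCV 4.12 (cv2) and the standard library are available. Lean on these libraries where they do the work, as an engineer would, in place of code of your own. Each camera call takes 0.05 s, during which the arm holds its last target.

## Task

Fit the orange tube insert into the blue nest on top of the shaker: hold it by its grey fin, tip its tongue side down, slide the tongue under the fixed lip on the far side until you feel it meet the stop, then swing the near side down and press it until it is flat on the platform and the steel spring catch has snapped back over its near edge. Be gentle with the shaker (while you feel for the stop with the insert tipped, push no harder than about 10 N, and never load it with more than about 25 N), let go of the insert at the end, and leave the amber bottle, beaker and gauze roll where they stand.

Things in the scene. Friction and masses are not known exactly. Their poses are not given: they have to be found in the camera images.
- insert_fin (a point): Grasp point of the loose orange insert (0.2 kg): middle of its upright grey fin, 33 mm above the ground it stands on. Axes: +x to the tongue, z up, y across the fin. Fin 30 mm long (x), 12 mm thick (y), top 17 mm above this point. Plate body 90 mm wide, x -45 to +39 mm, top 20 and bottom 30 mm below this point; a step 5 mm thick, 70 mm wide runs at its bottom to the round near edge at x = -55.
- insert_tongue (a point): Middle of the lower front edge of the insert's tongue: 55 mm ahead (+x) of and 30 mm below insert_fin; 3 mm above the ground when the insert stands flat on its two front feet (x = +25) and its rounded heel (a bar under the near edge, 3 mm high). Tongue 5 mm thick, 70 mm wide, from x = +39 to +55. Insert 110 mm long. Axes as insert_fin. The ringed wells are only marked.
- shaker: White shaker base, 210 x 150 mm, fixed; origin under its centre on the worktop, z up, +x from the catch side (near, control panel) to the lip side (far). The aluminium platform on it carries the blue nest and has stopped at an UNMEASURED shift of up to 20 mm either way along x; it does not shift in y or turn, and its drive holds it firmly.
- mid_floor (a point): Point of the base, 55 mm above its origin, level with the platform's top (the nest floor): the nest's centre if the platform were at mid-stroke. True nest = this plus the unknown x shift (up to 20 mm). Side cheeks 8 mm high, inner faces at y = +-49 mm, x = -35 to +35 mm of the nest's centre. A seated insert has 1.5 mm of play along x and 4 mm each side.
- mid_stop (a point): Point of the base on the floor level where the far stop's face would be at mid-stroke (+56 mm of mid_floor); the true face is up to 20 mm nearer or farther. The rigid blue lip overhangs 9 mm towards -x from the stop, 43 mm to each side, with 11 mm free height above the floor under it and its top 16 mm above the floor.
- mid_catch (a point): Point of the base at floor level where the steel catch's nose would be at mid-stroke (-50 mm of mid_floor); it shares the platform's shift. Nose underside 9.5 mm, top of the bevel about 23 mm above the floor, 18 mm wide. Either side of it two posts 24 mm high, faces 5.5 mm farther back (-x), tops sloping down to -x, bound the near edge.
- catch (a joint): Retraction of the bevelled spring catch towards -x, m: 0 at rest, 0.008 fully back. The near edge pushed down on its slippery bevel drives it back 3 to 6 mm (about 6 to 8 N down on the plate between fin and near edge); the insert's weight alone does not. It returns to 0 above the near step (top 8 mm over the floor) when the insert is flat.
- amber_bottle (a point): Centre (31 mm up) of a loose brown bottle with black cap, 28 mm across and 62 mm tall: leave alone.
- clear_beaker (a point): Centre (35 mm up) of a loose clear beaker, 56 mm across and 70 mm tall: leave alone.
- gauze_center (a point): Centre (24 mm up) of a loose white gauze roll standing on end, 47 mm across and 48 mm tall: leave alone.

How it is judged:
By the outcome, as a careful person would: the job done as asked, in the order asked, and still so for the second after the job is handed in, with the robot touching nothing.
It also fails if it takes over 58 s, if anything falls off the work surface, if the arm or the gripper's body presses on something with over 40 N, if the wrist force passes 120 N, or if a joint passes its speed limit or range.

## Working session

There is one attempt and no reset: what is moved stays moved. The work goes in short steps, each a Python script; the robot and the scene stay as the last script left them, time stands still between calls to the robot, and variables do not carry over. Pictures are saved under pics/ and viewed, and the job is handed in when it is done.

```bash
mkdir -p pics; ls
cat > h.py <<'E'
import numpy as np, cv2
from workcell import bot
from scipy.spatial.transform import Rotation as Rn
def snap(n,name):
    c=bot.read_camera(n); cv2.imwrite(f'pics/{name}.png',c['pixels']); np.savez(f'pics/{name}.npz',**c); return c
def proj(c,X):
    p=np.array(c['R'])@np.array(X)+np.array(c['t']).ravel(); return np.array([c['fx']*p[0]/p[2]+c['cx'],c['fy']*p[1]/p[2]+c['cy']])
def back(c,uv,z):
    R=np.array(c['R']);t=np.array(c['t']).ravel()
    d=R.T@np.array([(uv[0]-c['cx'])/c['fx'],(uv[1]-c['cy'])/c['fy'],1]); o=-R.T@t
    return o+d*(z-o[2])/d[2]
E
python3 - <<'E'
from h import *
for n in ['scene','top']:
    c=snap(n,n+'0'); print(n,c['fx'],c['R'],c['t'])
print(bot.current_clock(),bot.current_contact_force())
E
```

```text
pics
scene 458.74164528877276 [[-0.7563436  -0.6539576   0.0168468 ]
 [-0.38307789  0.42188475 -0.82174484]
 [ 0.53027887 -0.62797509 -0.56960653]] [0.57727359 0.19109617 0.93480939]
top 435.2884382146251 [[-9.36811786e-03 -9.99956029e-01 -4.22235988e-04]
 [-9.92462283e-01  9.34950916e-03 -1.22193307e-01]
 [ 1.22191882e-01 -7.25668009e-04 -9.92506230e-01]] [0.18557852 0.61794576 1.13954745]
0.1 [-0.34752718  0.29293623  0.32195643]
```

View pics/scene0.png

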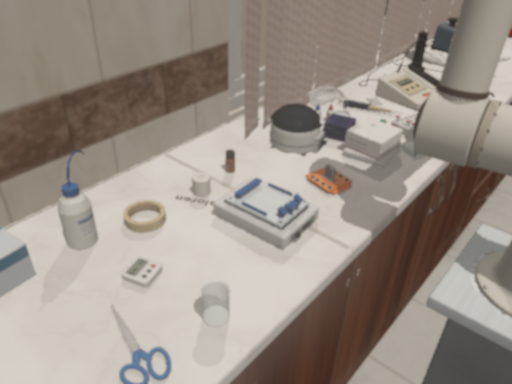

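View pics/top0.png

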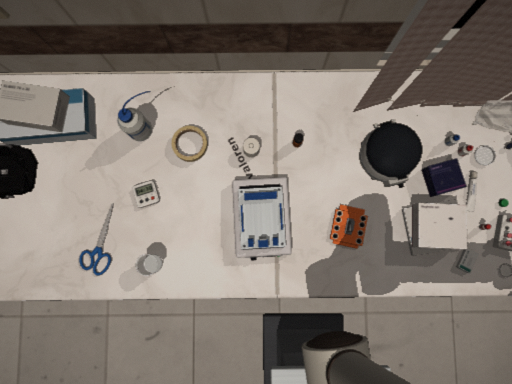

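Run:
```python
from h import *
a=cv2.imread('pics/top0.png'); 
cv2.imwrite('pics/t1.png',cv2.resize(a[165:270,220:380],None,fx=5,fy=5,interpolation=cv2.INTER_CUBIC))
b=cv2.imread('pics/scene0.png'); 
cv2.imwrite('pics/s1.png',cv2.resize(b[140:250,205:365],None,fx=5,fy=5,interpolation=cv2.INTER_CUBIC))
```

```text
(no output)
```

View pics/t1.png

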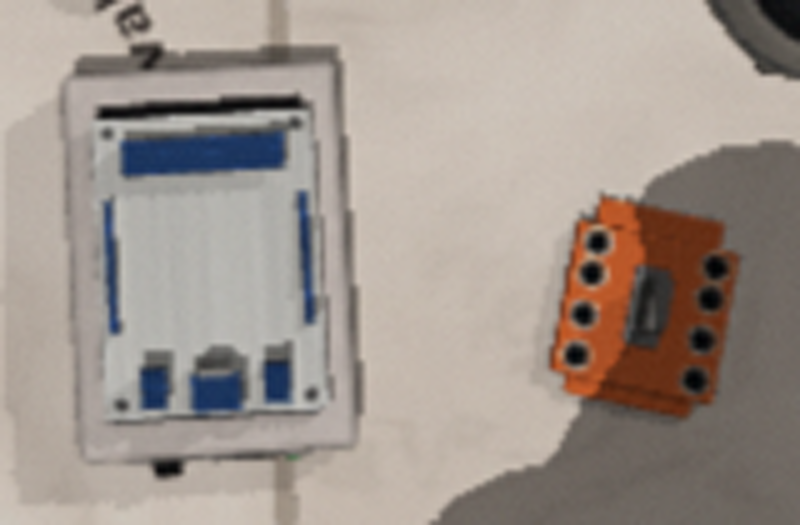

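View pics/s1.png

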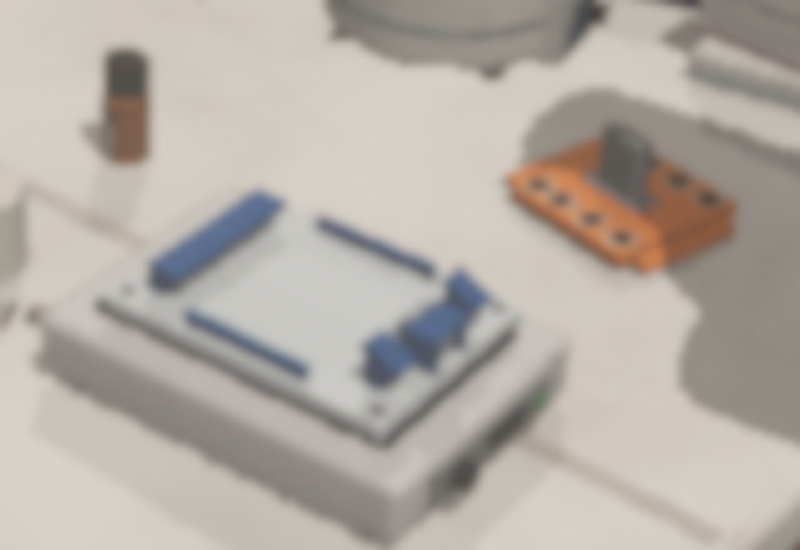

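```bash
cat > fit.py <<'E'
from h import *
from scipy.optimize import minimize
S=4
def box(x0,x1,y0,y1,z0,z1): return np.array([[x,y,z] for x in(x0,x1) for y in(y0,y1) for z in(z0,z1)])/1e3
def render(c,boxes,T,shape):
    m=np.zeros((shape[0]*S,shape[1]*S),np.uint8)
    for b,v in boxes:
        P=T(b); q=np.array([proj(c,p) for p in P]); q=(q+0.5)*S-0.5
        h=cv2.convexHull(q.astype(np.float32)); cv2.fillConvexPoly(m,np.round(h*16).astype(np.int32),v,shift=4)
    return cv2.resize(m.astype(np.float32),shape[::-1],interpolation=cv2.INTER_AREA)
def Tf(x,y,yaw):
    R=Rn.from_euler('z',yaw).as_matrix(); return lambda P:P@R.T+np.array([x,y,0])
cams={n:dict(np.load(f'pics/{n}0.npz')) for n in('scene','top')}
def hsv(c): return cv2.cvtColor(c['pixels'],cv2.COLOR_BGR2HSV).astype(float)
def om(c):
    h=hsv(c); return ((h[...,0]<18)&(h[...,1]>150)&(h[...,2]>60)).astype(np.float32)
def bm(c):
    h=hsv(c); return ((h[...,0]>100)&(h[...,0]<125)&(h[...,1]>100)&(h[...,2]>40)).astype(np.float32)
def crop(m,n,r): 
    o=np.zeros_like(m); a,b,c_,d=r[n]; o[a:b,c_:d]=m[a:b,c_:d]; return o
ri={'top':(195,255,325,372),'scene':(155,200,300,355)}
ins=[(box(-45,39,-45,45,3,13),1),(box(39,55,-35,35,3,8),1),(box(-55,-45,-35,35,3,8),1),(box(-15,15,-6,6,13,50),0)]
rs={'top':(175,262,230,292),'scene':(170,250,210,325)}
def nest(dx=0): return [(box(47,62,-43,43,66,71),1),(box(-35,35,49,52,55,63),1),(box(-35,35,-52,-49,55,63),1)]
def fit(boxes,msk,r,x0,names=('top','scene')):
    M={n:crop(msk(cams[n]),n,r) for n in names}
    def cost(p):
        return sum(np.abs(render(cams[n],boxes,Tf(*p),M[n].shape)-M[n]).sum()/M[n].sum() for n in names)
    best=None
    for k in range(4):
        s=np.array([[0,0,0],[.01,0,0],[0,.01,0],[0,0,.12]])*(1 if k%2==0 else -.5)
        o=minimize(cost,x0,method='Nelder-Mead',options=dict(initial_simplex=np.array(x0)+s,xatol=1e-4,fatol=1e-4))
        if best is None or o.fun<best.fun: best=o
        x0=best.x
    return best
E
python3 - <<'E'
from fit import *
c=cams['top']
g=back(c,(220+650/5,165+305/5),.05);print('fin',g)
for nm in (('top','scene'),('top',),('scene',)):
  for yaw in (-.2,np.pi-.2):
    o=fit(ins,om,ri,[g[0],g[1],yaw],nm); print(nm,o.x,o.fun)
for uv,z in [((121,172),.071),((287,164),.071),((281,133),.071),((122,142),.071),((117,332),.063),((108,200),.063),((313,320),.063),((302,192),.063)]:
    print(uv,back(c,(220+uv[0]/5,165+uv[1]/5),z))
c=cams['scene']
E
```

```text
fin [ 0.52419542 -0.05473221  0.05      ]
('top', 'scene') [ 0.53351898 -0.07382756 -0.19514916] 67.130859375
('top', 'scene') [ 2.27641764 -2.68806554  7.06159265] 2.0
('top',) [ 0.52613536 -0.05796199 -0.22555805] 0.509633481502533
('top',) [ 0.525792   -0.0579889   2.93746955] 0.5318765640258789
('scene',) [ 1.75530653 -2.29917665  8.18666667] 1.0
('scene',) [ 2.27641764 -2.68806554  7.06159265] 1.0
(121, 172) [0.59551894 0.22461252 0.071     ]
(287, 164) [0.59891968 0.13748134 0.071     ]
(281, 133) [0.61533933 0.14040736 0.071     ]
(122, 142) [0.61136189 0.22401431 0.071     ]
(117, 332) [0.51216919 0.22740314 0.063     ]
(108, 200) [0.58158006 0.23184697 0.063     ]
(313, 320) [0.51746934 0.1247012  0.063     ]
(302, 192) [0.58485417 0.12946994 0.063     ]
```

```bash
cat >> fit.py <<'E'
def om(c):
    h=hsv(c); m=((h[...,0]<20)&(h[...,1]>90)&(h[...,2]>60)).astype(np.uint8)
    return cv2.morphologyEx(m,cv2.MORPH_CLOSE,np.ones((3,3),np.uint8)).astype(np.float32)
def show(name,c,boxes,p,r,n,k=10):
    a,b,c_,d=r[n]; im=cv2.resize(c['pixels'][a:b,c_:d],None,fx=k,fy=k,interpolation=cv2.INTER_CUBIC)
    for bx,v in boxes:
        q=np.array([proj(c,X) for X in Tf(*p)(bx)]); q=((q-[c_,a]+.5)*k-.5).astype(np.int32)
        cv2.polylines(im,[cv2.convexHull(q)],True,(0,255,0) if v else (255,0,255),1)
    cv2.imwrite(f'pics/{name}.png',im)
E
python3 - <<'E'
from fit import *
c=cams['scene']
print(hsv(c)[140+200//5,205+600//5],hsv(c)[140+215//5,205+560//5])
for nm in (('top','scene'),('top',),('scene',)):
  for yaw in (-.2,np.pi-.2):
    o=fit(ins,om,ri,[.526,-.058,yaw],nm); print(nm,o.x,o.fun)
    if len(nm)==2:
        for n in nm: show(f'f_{n}_{int(yaw)}',cams[n],ins,o.x,ri,n,11)
E
python3 - <<'E'
import cv2,numpy as np
L=[cv2.imread(f'pics/f_{n}_{y}.png') for n in('top','scene') for y in (0,2)]
L=[cv2.resize(l,(400,int(l.shape[0]*400/l.shape[1]))) for l in L]
cv2.imwrite('pics/ff.png',np.vstack([np.hstack(L[:2]),np.hstack(L[2:])]))
E
```

```text
[ 11. 144. 189.] [ 11. 137. 184.]
('top', 'scene') [ 0.52592071 -0.05952279 -0.22834911] 0.43343979120254517
('top', 'scene') [ 0.52560353 -0.05908935  2.91217967] 0.4512177109718323
('top',) [ 0.52636068 -0.05897001 -0.21969779] 0.22737279534339905
('top',) [ 0.5259774  -0.05895084  2.92512068] 0.2507338523864746
('scene',) [ 0.52603791 -0.05977166 -0.31033275] 0.19929245114326477
('scene',) [ 0.52521865 -0.0598549   2.83503181] 0.19071611762046814
```

View pics/ff.png

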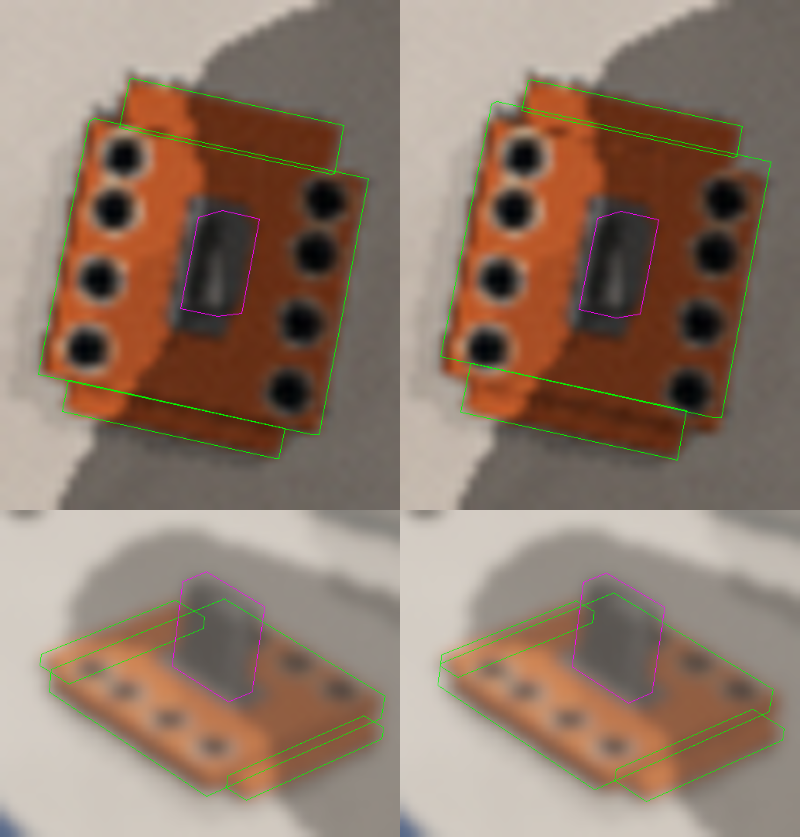

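```bash
cat >> fit.py <<'E'
rs={'top':(180,234,233,292),'scene':(172,218,230,297)}
E
python3 - <<'E'
from fit import *
for W in (8,10,12,14,16):
  for ch in (3,5):
    b=[(box(47,56+W,-43,43,66,71),1),(box(56,56+W,-43,43,55,71),1),(box(-35,35,49,49+ch,55,63),1),(box(-35,35,-49-ch,-49,55,63),1)]
    for nm in (('top','scene'),('top',),('scene',)):
        o=fit(b,bm,rs,[.549,.178,.055],nm); print(W,ch,nm,o.x.round(4),round(o.fun,3))
        if W==8 and len(nm)==2: 
            for n in nm: show(f'n_{n}',cams[n],b,o.x,rs,n,9)
M=cams['scene']['pixels']
E
```

```text
8 3 ('top', 'scene') [0.549 0.178 0.055] inf
8 3 ('top',) [0.5507 0.1805 0.0426] 0.253
8 3 ('scene',) [0.549 0.178 0.055] inf
8 5 ('top', 'scene') [0.549 0.178 0.055] inf
8 5 ('top',) [0.5506 0.1803 0.0425] 0.292
8 5 ('scene',) [0.549 0.178 0.055] inf
10 3 ('top', 'scene') [0.549 0.178 0.055] inf
10 3 ('top',) [0.5497 0.1803 0.0483] 0.294
10 3 ('scene',) [0.549 0.178 0.055] inf
10 5 ('top', 'scene') [0.549 0.178 0.055] inf
10 5 ('top',) [0.5497 0.1801 0.05  ] 0.333
10 5 ('scene',) [0.549 0.178 0.055] inf
12 3 ('top', 'scene') [0.549 0.178 0.055] inf
12 3 ('top',) [0.5483 0.1803 0.045 ] 0.381
12 3 ('scene',) [0.549 0.178 0.055] inf
12 5 ('top', 'scene') [0.549 0.178 0.055] inf
12 5 ('top',) [0.5491 0.18   0.0499] 0.421
12 5 ('scene',) [0.549 0.178 0.055] inf
14 3 ('top', 'scene') [0.549 0.178 0.055] inf
14 3 ('top',) [0.548  0.1802 0.0434] 0.47
14 3 ('scene',) [0.549 0.178 0.055] inf
14 5 ('top', 'scene') [0.549 0.178 0.055] inf
14 5 ('top',) [0.548  0.1801 0.0417] 0.51
14 5 ('scene',) [0.549 0.178 0.055] inf
16 3 ('top', 'scene') [0.549 0.178 0.055] inf
16 3 ('top',) [0.5481 0.1804 0.0437] 0.558
16 3 ('scene',) [0.549 0.178 0.055] inf
16 5 ('top', 'scene') [0.549 0.178 0.055] inf
16 5 ('top',) [0.548  0.1801 0.0547] 0.597
16 5 ('scene',) [0.549 0.178 0.055] inffit.py:28: RuntimeWarning: divide by zero encountered in scalar divide
  return sum(np.abs(render(cams[n],boxes,Tf(*p),M[n].shape)-M[n]).sum()/M[n].sum() for n in names)
  np.max(np.abs(fsim[0] - fsim[1:])) <= fatol):
```

View pics/n_top.png

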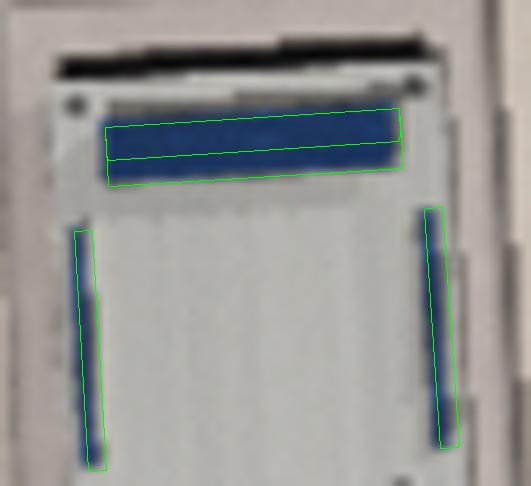

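View pics/n_scene.png

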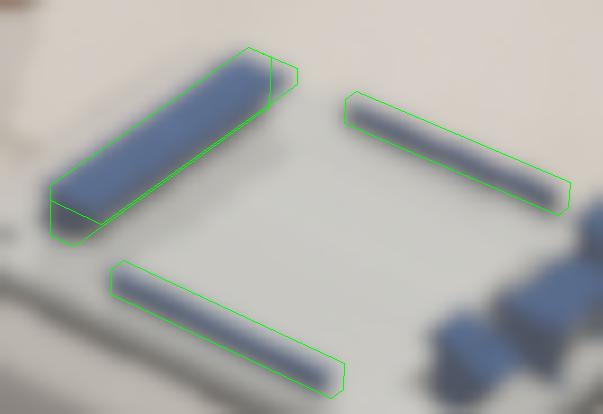

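```bash
cat >> fit.py <<'E'
def bm(c):
    h=hsv(c); return ((h[...,0]>100)&(h[...,0]<130)&(h[...,1]>60)&(h[...,2]>40)).astype(np.float32)
E
python3 - <<'E'
from fit import *
for W in (6,8,10):
  for ch in (3,5):
    b=[(box(47,56+W,-43,43,66,71),1),(box(56,56+W,-43,43,55,71),1),(box(-35,35,49,49+ch,55,63),1),(box(-35,35,-49-ch,-49,55,63),1)]
    for nm in (('top','scene'),('top',),('scene',)):
        o=fit(b,bm,rs,[.550,.180,.05],nm); print(W,ch,nm,o.x.round(4),round(o.fun,3))
        if W==8 and len(nm)==2: 
            for n in nm: show(f'n_{n}',cams[n],b,o.x,rs,n,9)
E
python3 - <<'E'
import cv2,numpy as np
a,b=[cv2.imread(f'pics/n_{n}.png') for n in('top','scene')]
b=cv2.resize(b,(400,275));a=cv2.resize(a,(400,366))
cv2.imwrite('pics/nn.png',np.hstack([a,np.vstack([b,np.zeros((91,400,3),np.uint8)])]))
E
```

```text
6 3 ('top', 'scene') [0.5518 0.1806 0.0507] 1.905
6 3 ('top',) [0.5514 0.1804 0.0497] 0.267
6 3 ('scene',) [0.5522 0.1738 0.0785] 1.632
6 5 ('top', 'scene') [0.5513 0.1804 0.0376] 2.031
6 5 ('top',) [0.5515 0.1804 0.05  ] 0.245
6 5 ('scene',) [0.552  0.1727 0.0909] 1.769
8 3 ('top', 'scene') [0.5504 0.1803 0.0438] 1.946
8 3 ('top',) [0.5506 0.1804 0.0451] 0.209
8 3 ('scene',) [0.5515 0.1739 0.0871] 1.706
8 5 ('top', 'scene') [0.5506 0.1801 0.0507] 2.057
8 5 ('top',) [0.5507 0.1804 0.0499] 0.187
8 5 ('scene',) [0.5517 0.1735 0.1098] 1.85
10 3 ('top', 'scene') [0.5496 0.1802 0.0448] 2.035
10 3 ('top',) [0.5496 0.1803 0.0469] 0.21
10 3 ('scene',) [0.5528 0.1761 0.017 ] 1.796
10 5 ('top', 'scene') [0.5496 0.1801 0.0446] 2.15
10 5 ('top',) [0.5497 0.1804 0.0459] 0.187
10 5 ('scene',) [0.5531 0.1677 0.0821] 1.928
```

View pics/nn.png

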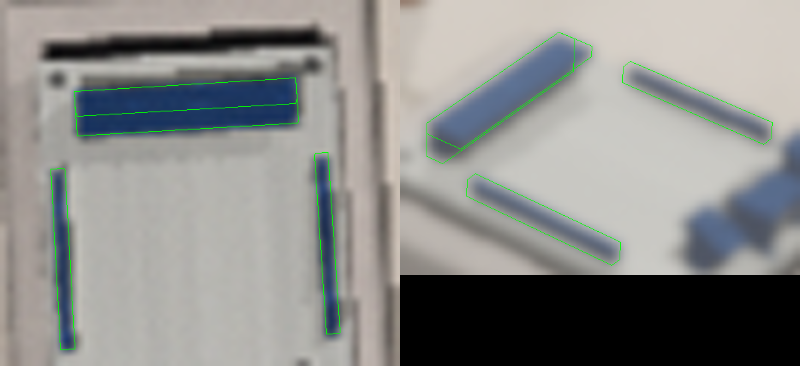

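```bash
cat >> h.py <<'E'
SG=1
GZ=-0.0165
def tool(F,yaw,tilt=0.,s=None):
    s=SG if s is None else s
    RF=Rn.from_euler('z',yaw)*Rn.from_euler('y',tilt)
    Rg=Rn.from_matrix(np.array([[0,s,0],[s,0,0],[0,0,-1]]).T)
    return np.array(F)+RF.apply([0,0,GZ]),(RF*Rg).as_rotvec()
NX,NY,NYAW=0.5507,0.1804,0.048
def nestpt(x,y,z):
    return np.array([NX,NY,0.055])+Rn.from_euler('z',NYAW).apply([x,y,z])
# insert lower tongue front edge (tip) at nest coords -> fin point
def fin_from_tip(x,z,tilt,y=0):
    RF=Rn.from_euler('y',tilt); f=np.array([x,y,z])-RF.apply([.055,0,-.030]); return nestpt(*f)
def st(msg=''):
    print(msg,'t',round(bot.current_clock(),2),'p',np.round(bot.current_ee_pos(),4),'F',np.round(bot.current_contact_force(),1),'M',np.round(bot.current_ft_torque(),2),'op',round(bot.current_opening(),3))
E
python3 - <<'E'
from h import *
print(Rn.from_rotvec(bot.current_tool_rot()).as_matrix().round(2))
for s in (1,-1):
    for F,y,t in [((.5262,-.0592,.033),-.222,0),(fin_from_tip(.03,.003,.3),NYAW,.3),(fin_from_tip(.055,.003,.0),NYAW,0),(fin_from_tip(.03,.06,.3),NYAW,.3)]:
        p,r=tool(F,y,t,s); print(s,p.round(3),np.round(bot.inverse_kinematics(p,r),2) if bot.inverse_kinematics(p,r) is not None else None)
E
```

```text
[[ 0.33 -0.94 -0.  ]
 [-0.94 -0.33  0.  ]
 [-0.   -0.   -1.  ]]
1 [ 0.526 -0.059  0.016] [-0.34  0.29  1.87 -0.    0.98 -1.69]
1 [0.532 0.18  0.087] [ 0.1   0.49  1.47  0.02  1.48 -1.52]
1 [0.551 0.18  0.072] [ 0.11  0.32  1.7  -0.    1.12 -1.51]
1 [0.532 0.18  0.144] [ 0.1   0.43  1.44  0.02  1.57 -1.52]
-1 [ 0.526 -0.059  0.016] [-0.34  0.29  1.87 -0.    0.98  1.45]
-1 [0.532 0.18  0.087] [0.1  0.49 1.47 0.02 1.48 1.62]
-1 [0.551 0.18  0.072] [ 0.11  0.32  1.7  -0.    1.12  1.63]
-1 [0.532 0.18  0.144] [0.1  0.43 1.44 0.02 1.57 1.62]
```

Run:
```python
from h import *
F=np.array([.5262,-.0592,.033]);y=-.222
p,r=tool(F,y)
bot.goto(p+[0,0,.1],r); st('above')
bot.set_gripper(.5)
bot.line_to(p,max_speed=.12); st('down')
bot.set_gripper(0,30); st('grip')
bot.line_to(p+[0,0,.06],max_speed=.12); st('lift')
snap('scene','lift');snap('top','liftt')
a=cv2.imread('pics/lift.png')[110:210,260:400];b=cv2.imread('pics/liftt.png')[170:270,290:400]
cv2.imwrite('pics/l.png',np.hstack([cv2.resize(a,(420,300),interpolation=3),cv2.resize(b,(330,300),interpolation=3)]))
```

```text
above t 2.23 p [ 0.5264 -0.06    0.1167] F [ 0.5 -0.  -0.2] M [ 0.06 -0.13  0.01] op 0.999
down t 4.03 p [ 0.5269 -0.0595  0.0173] F [ 0.3 -0.  -0.1] M [ 0.02 -0.14  0.01] op 0.501
grip t 4.63 p [ 0.5263 -0.0592  0.0167] F [-0.2  0.1  0.2] M [ 0.08 -0.11  0.03] op 0.129
lift t 5.28 p [ 0.5255 -0.059   0.0758] F [ 0.6  0.1 -3. ] M [ 0.06 -0.14  0.01] op 0.124
```

View pics/l.png

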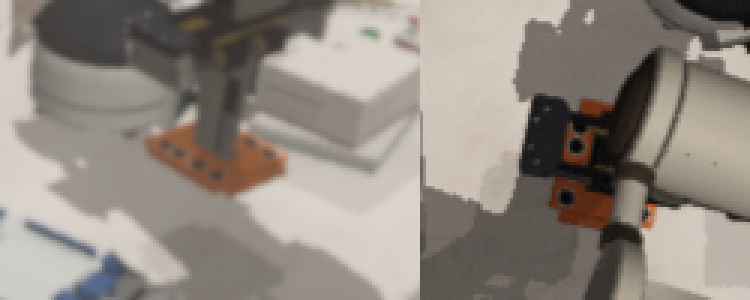

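Run:
```python
from h import *
T=.29
p,r=tool(fin_from_tip(.033,.07,T),NYAW,T)
bot.goto(p,r); st('over')
p,r=tool(fin_from_tip(.033,.012,T),NYAW,T)
bot.line_to(p,r,max_speed=.12); bot.hold(.2); st('near')
snap('scene','n1')
a=cv2.imread('pics/n1.png')[120:250,190:340]
cv2.imwrite('pics/n1c.png',cv2.resize(a,None,fx=5,fy=5,interpolation=3)[:600])
```

```text
over t 6.38 p [0.5346 0.1785 0.1528] F [ 0.9 -0.3 -2.3] M [ 0.07 -0.41  0.04] op 0.123
near t 7.21 p [0.5357 0.1797 0.0967] F [ 0.1  0.4 -2.2] M [ 0.08 -0.35 -0.05] op 0.131
```

View pics/n1c.png

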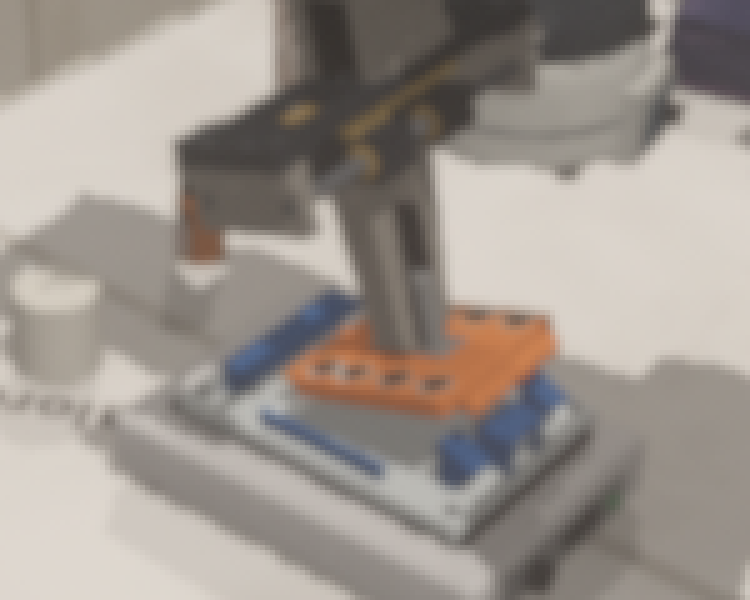

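```bash
cat >> h.py <<'E'
def fav(n=4):
    L=[]
    for _ in range(n): L.append(bot.current_contact_force()); bot.hold(.02)
    return np.mean(L,0)
def to(x,z,T,y=0,v=.05):
    p,r=tool(fin_from_tip(x,z,T,y),NYAW,T); bot.line_to(p,r,max_speed=v)
E
python3 - <<'E'
from h import *
T=.29
f0=fav(); print('base',f0.round(2)); z=.012
while z>-.006:
    z-=.001; to(.033,z,T,v=.02); f=fav(3)-f0
    print(round(z,4),f.round(1),end=' ')
    if f[2]>2: break
st('floor'); print('z',z)
E
```

```text
base [-0.03  0.21 -1.98]
0.011 [-0.3 -0.5 -0.5] 0.01 [-0.6  0.   0.1] 0.009 [ 0.2 -0.4 -0.1] 0.008 [-0.1  0.3 -0.7] 0.007 [-0.5 -0.1 -0.4] 0.006 [ 0.2 -0.5 -0.2] 0.005 [ 0.4 -0.2  0.1] 0.004 [ 0.1 -0.1  0.5] 0.003 [-0.2 -0.3 -0.5] 0.002 [ 0.2 -0.1 -0.3] 0.001 [ 0.5  0.1 -0.2] -0.0 [0.2 0.  0.1] -0.001 [-2.9 -1.5  6.8] floor t 11.22 p [0.5349 0.1797 0.0834] F [-2.4 -0.5  5.8] M [-0.02  0.22  0.  ] op 0.133
z -0.0010000000000000035
```

Run:
```python
from h import *
T=.29; zt=.0012
to(.033,zt,T,v=.02); f0=fav(5); print('base',f0.round(2)); x=.033
u=Rn.from_euler('z',NYAW).apply([1,0,0])
to(.040,zt,T,v=.03); x=.040
while x<.066:
    x+=.0008; to(x,zt,T,v=.02); f=fav(3)-f0
    print(round(x,4),f.round(1),end=' ')
    if f@u<-3 or abs(f[2])>4: break
st('stop')
```

```text
base [-0.17 -0.09 -2.03]
0.0408 [-0.3 -0.2 -0.2] 0.0416 [ 0.4 -0.1 -0.1] 0.0424 [ 0.2  0.  -0.2] 0.0432 [-0.2  0.2  0.2] 0.044 [ 0.3 -0.5  0.2] 0.0448 [ 0.4 -0.2  0.1] 0.0456 [ 0.3  0.6 -0. ] 0.0464 [-0.2  0.2  0.5] 0.0472 [ 0.4  0.1 -0.1] 0.048 [0.3 0.3 0.3] 0.0488 [ 0.6  0.  -0.4] 0.0496 [ 0.2  0.1 -0.1] 0.0504 [ 0.3 -0.2 -0.7] 0.0512 [0.2 0.6 0.1] 0.052 [-0.1  0.   0.1] 0.0528 [ 0.6 -0.  -0.2] 0.0536 [-0.3 -0.   0.3] 0.0544 [-2.9 -0.2  2.4] 0.0552 [-5.9 -0.9  3.6] stop t 17.65 p [0.5557 0.1807 0.085 ] F [-5.4 -0.6  1.6] M [ 0.01  0.89 -0.04] op 0.126
```

```bash
cat >> h.py <<'E'
XS=.0552; ZF=-.0003
def swing(T,gap=.0005,dz=0):
    zt=ZF+np.interp(T,[0,.1,.29],[.003,.003,.0016])+dz
    to(XS-gap-.005*np.sin(T),zt,T,v=.03)
E
python3 - <<'E'
from h import *
bot.set_gripper(0,50)
T=.29; swing(T); f0=fav(5); print('base',f0.round(2))
while T>.10:
    T-=.02; swing(T); f=fav(2)-f0
    print(round(T,3),f.round(1),np.round(bot.current_ft_torque()[1],2),end=' | ')
    if np.linalg.norm(f)>10: break
st('sw')
snap('scene','sw')
a=cv2.imread('pics/sw.png')[120:240,190:340]
cv2.imwrite('pics/swc.png',cv2.resize(a,None,fx=5,fy=5,interpolation=3)[:600])
E
```

```text
base [-1.15  0.33 -1.81]
0.27 [ 0.4 -0.2 -0.7] -0.29 | 0.25 [ 0.9 -0.7 -0.4] -0.34 | 0.23 [ 1.6 -0.2 -0.3] -0.35 | 0.21 [ 1.4 -0.3 -0.3] -0.34 | 0.19 [ 1.2 -0.6 -0.3] -0.37 | 0.17 [ 0.8 -0.4 -0.7] -0.29 | 0.15 [ 2.1 -0.  -0.4] -0.35 | 0.13 [2.3 0.3 0.4] -0.35 | 0.11 [2.8 0.4 1.7] -0.35 | 0.09 [ 4.1  0.6 -0.5] -0.85 | sw t 21.03 p [0.5516 0.1804 0.0759] F [ 2.5  0.3 -2.7] M [ 0.25 -0.85 -0.06] op 0.13
```

View pics/swc.png

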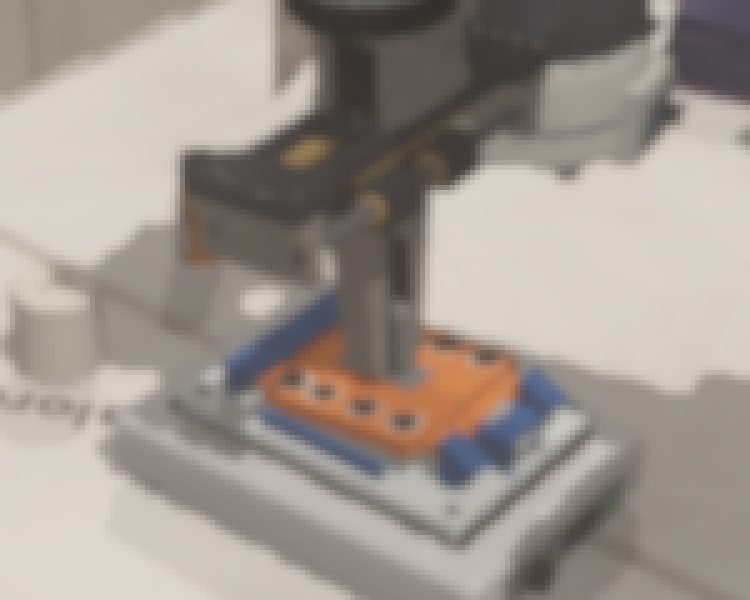

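Run:
```python
from h import *
T=.09; f0=np.array([-.2,0,-2.])
while T>.001:
    T=max(0,T-.01); swing(T); f=fav(2)-f0
    print(round(T,3),f.round(1),np.round(bot.current_ft_torque()[1],2),end=' | ')
    if np.linalg.norm(f)>13: break
st('sw')
snap('scene','sx')
a=cv2.imread('pics/sx.png')[120:240,190:340]
cv2.imwrite('pics/sxc.png',cv2.resize(a,None,fx=5,fy=5,interpolation=3)[:600])
```

```text
0.08 [ 4.   1.1 -2.6] -1.11 | 0.07 [ 2.9  0.6 -0.5] -0.88 | 0.06 [3.9 0.7 0.1] -1.02 | 0.05 [ 4.3  0.5 -2.2] -1.29 | 0.04 [ 5.8  0.7 -3.6] -1.37 | 0.03 [ 4.2 -0.2 -5. ] -1.67 | 0.02 [ 0.3 -0.3 -0.1] -0.37 | 0.01 [-3.1 -0.3  3.9] 0.4 | 0 [-3.2 -0.9  7.5] 0.46 | sw t 23.63 p [0.5504 0.1804 0.0717] F [-3.3 -0.   5.9] M [-0.01  0.46 -0.02] op 0.125
```

View pics/sxc.png

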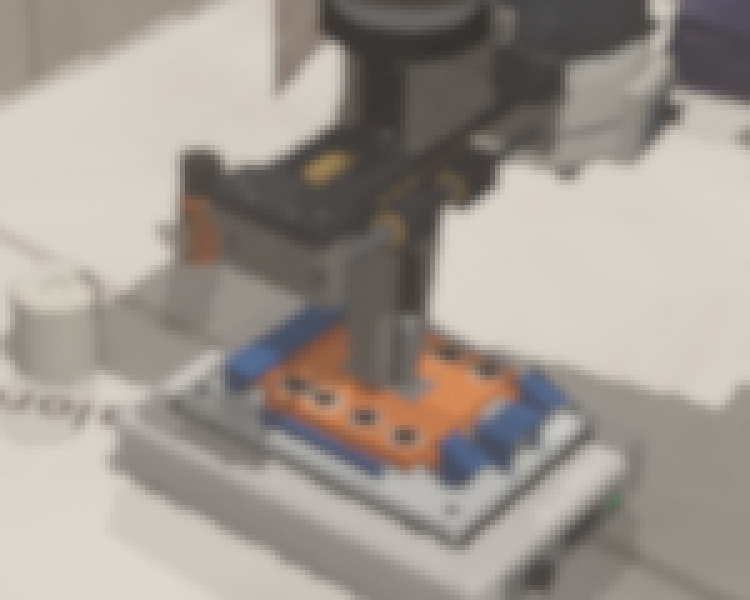

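Run:
```python
from h import *
bot.set_gripper(.4); st('open')
p=bot.current_ee_pos(); bot.line_to(np.array(p)+[0,0,.055],max_speed=.12); st('up')
bot.set_gripper(0,20)
# press between fin and near edge: insert nest x about -1 -> plate x -30
q=nestpt(-.032,0,.03); bot.line_to([q[0],q[1],p[2]+.055],max_speed=.12)
bot.line_to(q,max_speed=.08); f0=fav(5); print(f0.round(2))
z=.030; 
while z>.009:
    z-=.002 if z>.018 else .0007
    bot.line_to(nestpt(-.032,0,z),max_speed=.03); f=fav(2)-f0
    if z<.018: print(round(z,4),f.round(1),end=' ')
    if f[2]>9: break
st('press')
```

```text
open t 24.23 p [0.5504 0.1804 0.0711] F [ 0.  -0.8  0.4] M [ 0.07 -0.11  0.02] op 0.394
up t 24.83 p [0.5502 0.1803 0.1257] F [ 0.2  0.2 -0.3] M [ 0.07 -0.15 -0.01] op 0.401
[-0.01  0.1  -0.06]
0.018 [ 0.2 -0.3 -0.7] 0.0173 [ 0.1 -0.  -0.4] 0.0166 [ 0.2 -0.2  0.1] 0.0159 [-0.  -0.6  0.4] 0.0152 [ 0.2 -0.4 -0.3] 0.0145 [ 0.5  0.1 -0.2] 0.0138 [-0.2  0.   0.2] 0.0131 [-1.  -0.2  2.7] 0.0124 [-3.4 -0.8  7.8] 0.0117 [-4.9 -1.6 11.9] press t 30.91 p [0.519  0.1789 0.0683] F [-4.7 -1.1 12.1] M [-0.14  0.83  0.01] op 0.012
```

Run:
```python
from h import *
p=np.array(bot.current_ee_pos()); bot.line_to(p+[0,0,.10],max_speed=.15)
bot.set_joints([-1.442,.158,1.597,0,1.386,-.21]); st('home')
snap('scene','e');snap('top','et')
a=cv2.imread('pics/e.png')[165:250,205:325];b=cv2.imread('pics/et.png')[170:262,228:298]
cv2.imwrite('pics/ec.png',cv2.resize(a,None,fx=6.5,fy=6.5,interpolation=3));cv2.imwrite('pics/etc.png',cv2.resize(b,None,fx=6,fy=6,interpolation=3))
```

```text
home t 34.52 p [ 0.1919 -0.542   0.2148] F [ 0.7 -0.5  0.7] M [-0.02  0.02 -0.03] op 0.007
```

View pics/ec.png

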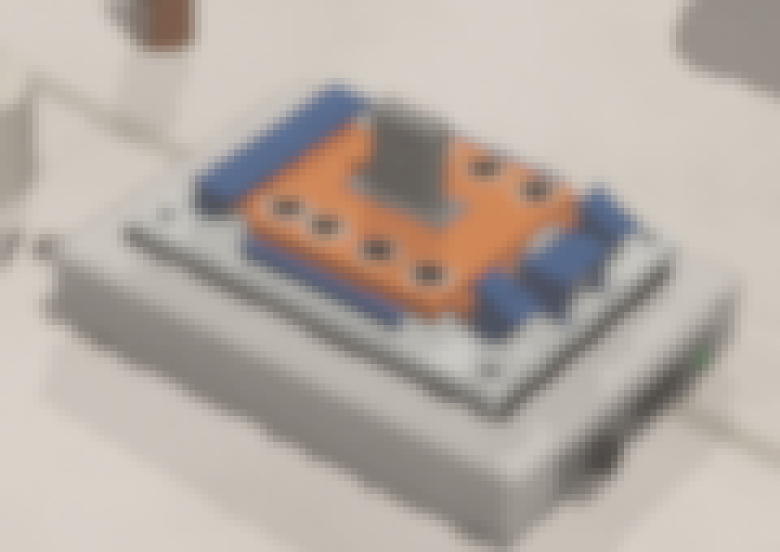

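View pics/etc.png

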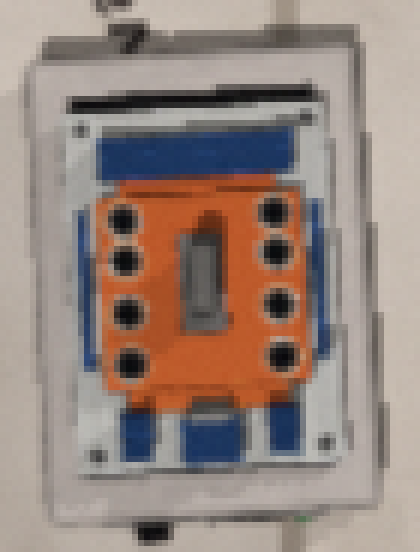

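View pics/et.png

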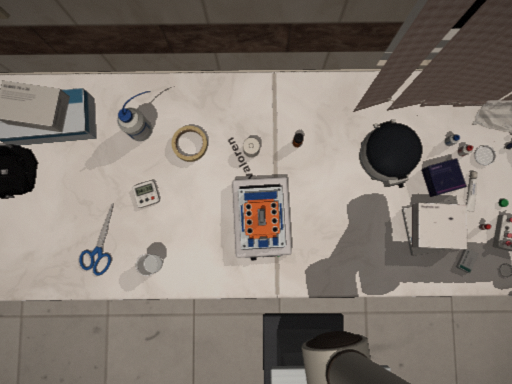

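Run:
```python
from h import *
A=cv2.imread('pics/top0.png');B=cv2.imread('pics/et.png');C=cv2.imread('pics/scene0.png');D=cv2.imread('pics/e.png')
def cmp(a,b):
    w=np.hstack([cv2.resize(a,None,fx=12,fy=12,interpolation=3),cv2.resize(b,None,fx=12,fy=12,interpolation=3)]);return w
cv2.imwrite('pics/k1.png',cmp(A[230:255,245:277],B[230:255,245:277]))
cv2.imwrite('pics/k2.png',cmp(C[190:220,275:308],D[190:220,275:308]))
for n,(r,c) in dict(bottle=(140,298),gauze=(146,251),beaker=(262,151)).items():
    print(n,np.abs(A[r-12:r+12,c-12:c+12].astype(int)-B[r-12:r+12,c-12:c+12]).mean())
```

```text
bottle 1.2309027777777777
gauze 1.1591435185185186
beaker 1.2210648148148149
```

View pics/k1.png

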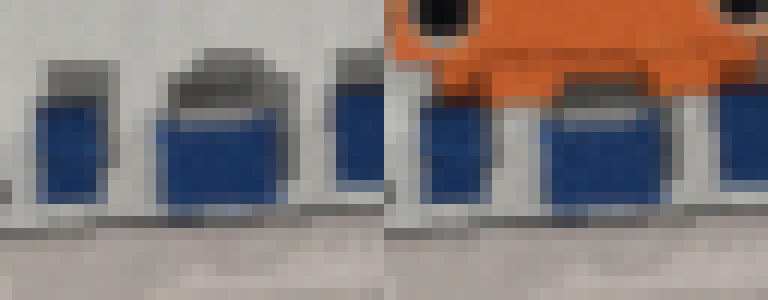

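View pics/k2.png

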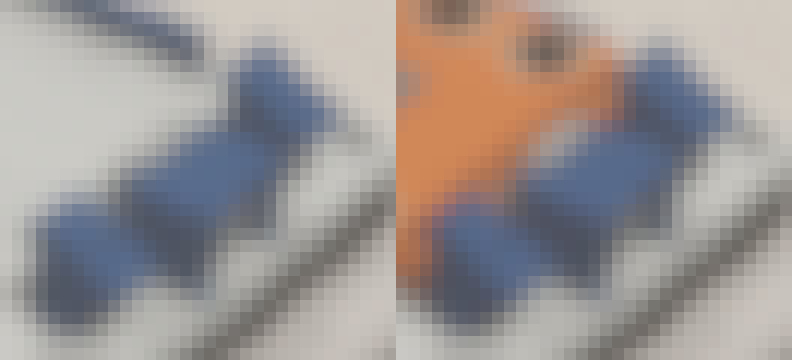

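```bash
python3 -c "
from workcell import bot
print(bot.current_clock()); bot.job_done()"
```

```text
34.625
the job is handed in; nothing more can be done
```

The insert is seated in the nest, with its tongue under the far lip and the spring catch back over its near edge. I handed the job in at 34.6 s, with the insert released and the arm clear.

- **Finding the stop:** I tipped the insert about 17° and felt the floor first (about 7 N). Then I slid the tongue under the lip until it met the stop, pushing about 7 N at most. That matched the nest position I had measured in the pictures.
- **Swinging down:** As the near side went down, the load rose and then dropped suddenly at about 1° from flat, which I took as the catch snapping home. No force reading went above about 9 N during the swing.
- **Final press:** I let go and pressed the plate between the fin and the near edge with closed fingers, to about 12 N. The plate was firm and there was no second snap. Contact came about 0.6 mm higher than I expected, which is within calibration error.
- **Pictures:** After I moved the arm away, the steel nose showed over the near edge and the catch was where it had been before the insert went in. The bottle, beaker and gauze roll areas were unchanged.

I could not read the catch joint directly, so the claim that it has snapped back rests on the force drop and the pictures. My picture-based fit gave slightly different headings for the loose insert in the two camera views (about 5°). I used the top view, and the grasp held.

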